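Lock the air-filter cover with the driver from the tool block

TASK

Pull the green wide-bladed driver up out of the wooden tool block and use its blade, never the fingers, to turn both slotted brass fasteners on the air-filter housing clockwise to their stops, so that the cover is locked. Then put the driver, blade down, in the steel cup and let go of it. Leave the red and yellow screwdrivers standing in the block.

Things in the scene. Friction and masses are not known exactly. Their poses are not given: they have to be found in the camera images.
- green_driver: driver, upright and blade down in a well of the block. Handle green with black foot and cap, flat-sided, 24 mm (its x) by 30 mm (y), 81 mm tall; below it an 8 mm steel shank with a flat blade 16 mm wide (along y), 4 mm thick (2.8 at the tip), 65 mm from handle to tip. Origin on the axis at the handle's underside, which rests on the block; z up along the axis. About 0.11 kg
- driver_tip (a point): middle of the blade's lower end, 65 mm below the driver's origin; axes as the driver's (blade's width along y)
- driver_grip (a point): point on the driver's axis to grip, 56 mm above its origin (121 mm above the tip); grip across x, the 24 mm wide flat sides
- red_screwdriver: ordinary screwdriver with round red handle, 200 mm long, handle 100 mm long and 31 mm thick, standing tip down in another well; origin at the lower end of its handle, z up. Not needed
- yellow_screwdriver: as the red one, with yellow handle; in the remaining well. Not needed
- tool_block: wooden block fixed to the counter, 62 mm (x) by 172 mm (y), 102 mm tall, three wells 11 by 23 mm, open to the counter, in a row along its y, 62 mm apart, the middle one at its centre; origin at the centre of its underside, z up
- filter_housing: grey air-filter housing with black cover, fixed to the counter, 92 mm (x) by 158 mm (y), cover top 58 mm above the counter, two fasteners on the cover at y = +45 mm and -45 mm; origin at the centre of its underside, z up; its y points to the robot's left, give or take
- left_slot (a point): centre of the slot's floor in the brass fastener at the housing's +y, 62 mm above the counter. z up, y along the slot, turning with it. Slot 7 mm wide, 6 mm deep, 28 mm long, open at both ends; round the head stands a fixed aluminium collar, inner diameter 36 mm, its top 70 mm above the counter
- right_slot (a point): the same for the fastener at the housing's -y
- left_fastener (a joint): turn of the left fastener, rad, clockwise from above is positive; starts at 0 to 0.25, stop at 1.3, where the slot points at the white marks outside the collar. It stays where it is left (friction about 0.06 N m)
- right_fastener (a joint): the same for the right fastener
- tool_cup: empty steel cup fixed to the counter, outer diameter 84 mm, inner 78 mm, 85 mm tall, inner floor 5 mm above the counter; origin at the centre of its underside, z up

How it is judged (in metres and radians):
On the way, in this order (a step that is already met when the one before it is completed fails the run):
1. the green driver's tip is lifted above the top of the block (z of driver_tip in the frame of tool_block above 0.104 m), for 0.1 s.
2. one fastener is turned to 1.1 rad or more with the driver's tip in its slot (((value of joint left_fastener above 1.1 rad and distance between driver_tip and left_slot below 0.015 m) or (value of joint right_fastener above 1.1 rad and distance between driver_tip and right_slot below 0.015 m))), for 0.1 s.
3. both fasteners are at 1.1 rad or more, the driver's tip in one of their slots (value of joint each of left_fastener, right_fastener above 1.1 rad and (distance between driver_tip and left_slot below 0.015 m or distance between driver_tip and right_slot below 0.015 m)), for 0.1 s.
At the end, for the whole second after the job is handed in: Both fasteners stand at 1.1 rad or more (stop at 1.3); the green driver rests in the steel cup with its tip inside the cup, less than 30 mm above the cup's underside, released and still (under 0.03 m/s); the red and yellow screwdrivers still stand in the block, less than 30 mm from where they were (value of joint each of left_fastener, right_fastener above 1.1 rad and horizontal distance between driver_tip and tool_cup below 0.042 m and z of driver_tip in the frame of tool_cup between 0 and 0.03 m and linear speed of green_driver below 0.03 m/s and distance of each of red_screwdriver, yellow_screwdriver from where it was at the start of the episode below 0.03 m); the robot touches nothing.
It fails at once if the fingers touch a fastener (contact force between the fingers and left_fastener above 0.5 N or contact force between the fingers and right_fastener above 0.5 N).
It fails at once if the red or yellow screwdriver is pulled out of the block (distance of any of red_screwdriver, yellow_screwdriver from where it was at the start of the episode above 0.05 m).
It also fails if it takes over 67 s, if anything falls off the work surface, if the arm or the gripper's body presses on something with over 40 N, if the wrist force passes 120 N, or if a joint passes its speed limit or range.

ROBOT

A 6-joint arm with a two-finger parallel gripper is mounted at the origin on a cart in front of the work surface, level with it; the furniture and walls round the work are solid. World frame = base frame: x ahead of the robot, y to its left, z up, the work surface at z = 0. Lengths are in m, angles in degrees, forces in N, time in s.
With the tool pointing down it reaches from about 0.4 to 0.825 m from the base axis. Payload 7 kg.
Tool frame: the origin (TCP) lies midway between the tips of the shut fingers; the grasp point (between the pads) lies 19 mm behind it; z points along the fingers, y is the line along which they close (so a half turn about z gives the same grasp; the last joint's range is limited). The gripper opens to 88 mm and grips with 3 to 60 N. Pads are 19 mm wide; open, the fingers measure 130 mm over their backs; the gripper's body (78 mm by 193 mm) begins 47 mm behind the grasp point.
Start: joints at [85.319, 20.546, 0.682, 0, -70.136, -16.507], TCP at [0.244, 0.629, 0.227] pointing down, gripper open.
Joint ranges: [-176.03, 176.03], [-82.01, 121.73], [-58.28, 71.71], [-173.87, 95.51], [-174.79, -0.11], [-173.66, 173.66]. Speed limits (degrees/s): [136.94, 136.94, 172.46, 180, 180, 180].

INTERFACE

Orientations are given as [roll, pitch, yaw] about the fixed x, y, z axes, in that order (R = Rz(yaw) Ry(pitch) Rx(roll)).
In Python, from plant import get_state, optics, order gives the robot as it stands. The module is installed in compiled form; this text tells all that it offers.
- The arm moves only by the tool send_rows, never from a script. Its argument "moves" is a list of rows, each an object with "slide": the shift along the tool's x, y, z as a fraction of full scale, a list of three; "turn": the turn about the tool's z as a fraction of full scale; "gripper": the opening, from 0 (shut) to 1 (fully open). A call has exactly 5 rows; each row is the pose to reach, as a shift and turn from the pose commanded when the call began, along the tool's axes at that moment; what a row does not reach only later rows make up. Full scale, the value 1, is 150 mm for a shift and 90 degrees for a turn. A row lasts 1/12 s, in which the tool goes at most 41.7 mm and 7.16 degrees, less where a joint would pass 70% of its speed; a pose out of reach is approached as far as the arm can. A call with a number of a shift or a turn outside -1 to 1 is refused whole. A call with a gripper value outside its range is refused whole. The fingers move at their own pace and stop on an object; "newtons" is the grip in N (left out, the last holds). Time passes only in rows, so rows that repeat a pose let the fingers close, or fill a call up. It gives the time, the measured TCP pose, the force, the opening and the grip force at its end, in the units of the state.
- get_state(): the state, without advancing time (a new reading comes with each control period).
- optics.capture(name): name is "scene" or "top" or "wrist"; returns a dict with "img" (420x560x3 uint8, red, green, blue), "intrinsics" (3x3 intrinsics, pixels), "origin" and "attitude" of the camera in the world. Camera axes: x right, y down, z forward; pixel columns grow to the right and rows downward; lengths in m; the calibration is good to about 2 mm. A picture is of the moment at which its call begins. There is no depth.
- order.close_job(): hands the job in; it is judged then, once.
Trained networks look in the newest picture that a camera, given by its name, has taken for a name from the list of things; names that differ only in an ending like _2 or _b are one class to them, and where a whole thing is asked for, a point or a joint stands for the part that bears it (a point fixed in the world has none). Each returns a list of dicts, best first, with "p" (0 to 1); they miss things now and then, are a little off and sometimes report something else, mostly with a low value. They report only what shows in the picture. A call takes as long as a camera call.
- optics.look_for(camera, name): "location" ([x, y, z] in m, in world coordinates, good to about 4 mm: the middle of the surface that is visible of it).
The state is a dict: "time_s": time; "joints": joint angles; "qd": joint speeds; "joint_torque": joint torques, N m; "tcp_pos": TCP position; "eef_rot": TCP orientation; "contact_force": force on the tool from outside, world axes, zero at the start; "moment": the same for the moment, N m; "gripper_width": finger opening in m; "gripper_force": force on a finger pad.
Only numpy, scipy, OpenCV 4.12 (cv2) and the standard library are available. Lean on these libraries where they do the work, as an engineer would, in place of code of your own. Each camera call takes 0.05 s, during which the arm holds its last target. There are 200 camera calls.

## Working session

There is one attempt and no reset: what is moved stays moved. The work goes in short steps, Python scripts to look and compute and a tool call to move; the robot and the scene stay as the last step left them, time stands still between calls to the robot, and variables do not carry over. Pictures are saved under pics/ and viewed, at most 10 in all, crops included, and the job is handed in when it is done.

Besides the shell and the picture viewer there is one more tool, called after "Call:" in YAML: its name, and indented under it one key for each argument. send_rows: Moves the arm, as the interface text tells. Shift numbers are shares of 150 mm and turn numbers shares of 90 degrees, none past 1 either way. Its arguments: {"type":"object","properties":{"moves":{"type":"array"},"newtons":{"type":"number"}},"required":["moves"]}

```bash
mkdir -p pics
cat > h.py <<'E'
import numpy as np, cv2
from scipy.spatial.transform import Rotation as R
from plant import get_state, optics, order
def cap(n,f=None):
    c=optics.capture(n)
    if f: cv2.imwrite('pics/'+f,c['img'][:,:,::-1])
    return c
def ray(c,u,v,z):
    K=np.array(c['intrinsics']);A=np.array(c['attitude'])
    if A.shape!=(3,3): A=R.from_euler('xyz',A,degrees=True).as_matrix()
    d=A@np.linalg.inv(K)@[u,v,1];o=np.array(c['origin']);return o+d*(z-o[2])/d[2]
def proj(c,p):
    K=np.array(c['intrinsics']);A=np.array(c['attitude'])
    if A.shape!=(3,3): A=R.from_euler('xyz',A,degrees=True).as_matrix()
    q=K@A.T@(np.array(p)-c['origin']);return q[:2]/q[2]
E
python3 - <<'E'
from h import *
for n in('top','scene'):
    c=cap(n,n+'.png');print(n,c['origin'],c['attitude'],c['intrinsics'])
    for t in('green_driver','red_screwdriver','yellow_screwdriver','tool_block','filter_housing','left_slot','tool_cup'):
        print(t,[(np.round(r['location'],3).tolist(),round(r['p'],2)) for r in optics.look_for(n,t)[:3]])
print(get_state())
E
```

```text
top [0.36947236 0.08476028 1.24446582] [-173.91731936    1.40632362  -88.40674955] [[518.09729392   0.         279.8129945 ]
 [  0.         518.09729392 210.27278684]
 [  0.           0.           1.        ]]
green_driver [([0.549, 0.353, 0.174], 0.7)]
red_screwdriver [([0.538, 0.415, 0.188], 0.65)]
yellow_screwdriver [([0.557, 0.286, 0.201], 0.71)]
tool_block [([0.534, 0.34, 0.101], 0.91), ([0.452, 0.128, 0.065], 0.7)]
filter_housing [([0.442, 0.089, 0.053], 0.85)]
left_slot [([0.449, 0.127, 0.07], 0.6)]
tool_cup [([0.6, -0.185, 0.027], 0.95)]
scene [-0.19453631 -0.80788435  0.79897343] [-120.17261403    0.61480978  -38.18436539] [[521.49778828   0.         280.06505058]
 [  0.         521.49778828 211.73186828]
 [  0.           0.           1.        ]]
green_driver [([0.546, 0.341, 0.142], 0.74)]
red_screwdriver [([0.54, 0.406, 0.155], 0.73)]
yellow_screwdriver [([0.56, 0.287, 0.158], 0.71)]
tool_block [([0.535, 0.32, 0.063], 0.55)]
filter_housing [([0.428, 0.049, 0.06], 0.73)]
left_slot [([0.443, 0.036, 0.07], 0.53)]
tool_cup [([0.586, -0.19, 0.055], 0.61), ([0.455, 0.128, 0.072], 0.42)]
{'time_s': 0.8, 'joints': array([ 8.53198891e+01,  2.05431061e+01,  6.82314372e-01, -2.42336078e-04,
       -7.01344343e+01, -1.65070589e+01]), 'qd': array([ 0.06607877,  0.0388695 , -0.06871219, -0.07459165,  0.091225  ,
       -0.03835486]), 'joint_torque': array([ 1.30062625e-03, -5.82282901e+01,  2.93277776e+01,  7.00214714e+00,
        1.24932284e-02, -2.51362212e-05]), 'tcp_pos': array([0.24396286, 0.62935821, 0.22659994]), 'eef_rot': array([-1.79995488e+02,  1.57498366e-03, -2.11872521e+01]), 'contact_force': array([-0.39654338,  0.31727045, -0.12196572]), 'moment': array([-0.06808979, -0.0032586 ,  0.0019341 ]), 'gripper_force': 0.0, 'gripper_width': 0.08761429285678345}
```

Run:
```python
import cv2
t=cv2.imread('pics/top.png');cv2.imwrite('pics/topc.png',cv2.resize(t[100:310,60:340],None,fx=2.85,fy=2.85,interpolation=cv2.INTER_CUBIC))
```

```text
(no output)
```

View pics/topc.png

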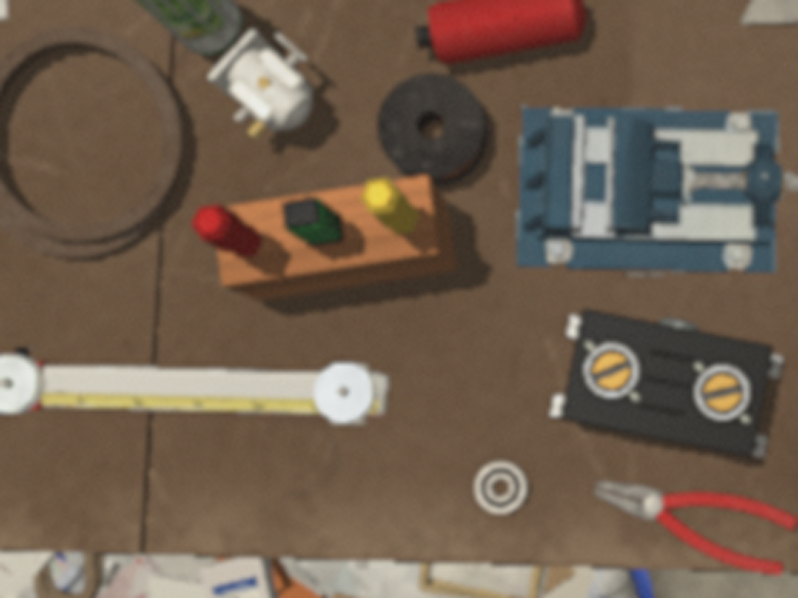

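View pics/top.png

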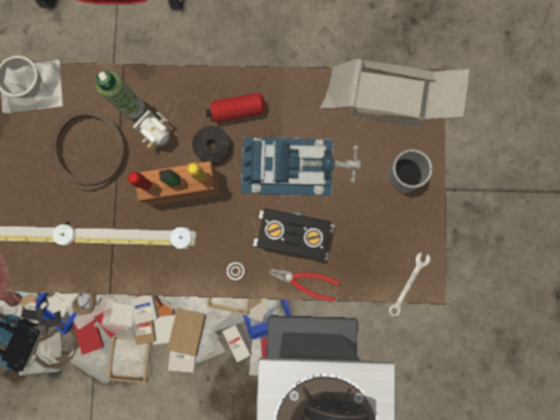

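Run:
```python
from h import *
c=cap('top')
f=lambda u,v,z: ray(c,60+u/2.85,100+v/2.85,z)[:2].round(4)
B=[f(*p,.102) for p in((214,207),(430,175),(222,287),(438,253))];print('block',B,np.mean(B,0))
d=B[0]-B[1]+B[2]-B[3];print('yaw of +y minus90',np.degrees(np.arctan2(-d[0],d[1])))
L=f(611,370,.070);Rr=f(722,391,.070);print('L,R',L,Rr,np.linalg.norm(L-Rr));d=L-Rr;print('hyaw',np.degrees(np.arctan2(-d[0],d[1])))
for n,a,b in(('Ls',(593,380),(631,361)),('Rs',(703,401),(741,382))):
    d=f(*a,.068)-f(*b,.068);print(n,np.degrees(np.arctan2(-d[0],d[1])))
for n,a,b in(('Lm',(588,345),(635,398)),('Rm',(700,365),(743,420))):
    d=f(*a,.06)-f(*b,.06);print(n,np.degrees(np.arctan2(-d[0],d[1])))
print('driver top',f(301,213,.183), 'cup', ray(c,411,171,.085))
```

```text
block [array([0.5674, 0.4444]), array([0.597 , 0.2742]), array([0.504 , 0.4344]), array([0.535 , 0.2653])] [0.55085  0.354575]
yaw of +y minus90 10.126424999528275
L,R [0.4489 0.1282] [0.4345 0.0395] 0.08986128198506851
hyaw -9.221232718219005
Ls 28.15199533860834
Rs 28.00282039790973
Lm -46.91624437249638
Rm -50.60217435777078
driver top [0.5504 0.3544] cup [ 0.58872521 -0.1767481   0.085     ]
```

```bash
cat >> h.py <<'E'
def go(p,yaw):
    s=get_state();A=R.from_euler('xyz',s['eef_rot'],degrees=True).as_matrix()
    t=s['eef_rot'][2]-yaw;t=(t+180)%360-180
    print('t',round(s['time_s'],2),'tcp',s['tcp_pos'].round(4),s['eef_rot'].round(2),'F',s['contact_force'].round(1),'M',s['moment'].round(2),'w',round(s['gripper_width'],4))
    print('slide',(A.T@(np.array(p)-s['tcp_pos'])/.15).round(3),'turn',round(t/90,3))
E
echo
```

Call:
send_rows:
  moves:
    - {"slide": [0.2,0.1,-0.3],"turn": 0.08,"gripper": 1}
    - {"slide": [0.4,0.2,-0.4],"turn": 0.16,"gripper": 1}
    - {"slide": [0.6,0.3,-0.4],"turn": 0.24,"gripper": 1}
    - {"slide": [0.8,0.4,-0.4],"turn": 0.32,"gripper": 1}
    - {"slide": [1,0.48,-0.4],"turn": 0.39,"gripper": 1}
  newtons: 40

```text
time_s: 1.27
tcp_pos: [0.3586, 0.5067, 0.2878]
eef_rot: [-179.9, 0.1, -56.6]
contact_force: [1.4, 0.8, -0.0]
gripper_width: 0.0879
gripper_force: 0.0
```

```bash
python3 -c "
from h import *
go([.5508,.3545,.29],-79.9)"
```

```text
t 1.27 tcp [0.3586 0.5067 0.2878] [-1.7991e+02  7.0000e-02 -5.6640e+01] F [ 1.4  0.8 -0. ] M [ 0.09 -0.1   0.05] w 0.0879
slide [ 1.552 -0.512 -0.016] turn 0.258
```

Call:
send_rows:
  moves:
    - {"slide": [0.2,-0.07,0],"turn": 0.06,"gripper": 1}
    - {"slide": [0.4,-0.14,0],"turn": 0.12,"gripper": 1}
    - {"slide": [0.6,-0.2,0],"turn": 0.18,"gripper": 1}
    - {"slide": [0.8,-0.26,0],"turn": 0.24,"gripper": 1}
    - {"slide": [1,-0.33,0],"turn": 0.258,"gripper": 1}

```text
time_s: 1.68
tcp_pos: [0.4832, 0.4095, 0.2869]
eef_rot: [-180.0, 0.0, -79.8]
contact_force: [-0.0, 1.0, -0.1]
gripper_width: 0.0875
gripper_force: 0.0
```

```bash
python3 -c "
from h import *
go([.5508,.3545,.29],-79.9)
c=cap('wrist','w1.png');print(c['origin'],c['attitude'],[ (r['location'],r['p']) for r in optics.look_for('wrist','green_driver')[:2]])"
```

```text
t 1.68 tcp [0.4832 0.4095 0.2869] [-1.7999e+02  2.0000e-02 -7.9820e+01] F [-0.   1.  -0.1] M [ 0.16 -0.05  0.07] w 0.0875
slide [ 0.44  -0.379 -0.021] turn 0.001
[0.49687022 0.32996262 0.44555023] [ 1.62671099e+02 -5.41626209e-03 -1.69800677e+02] [([0.5495, 0.3538, 0.1831], 0.92)]
```

View pics/w1.png

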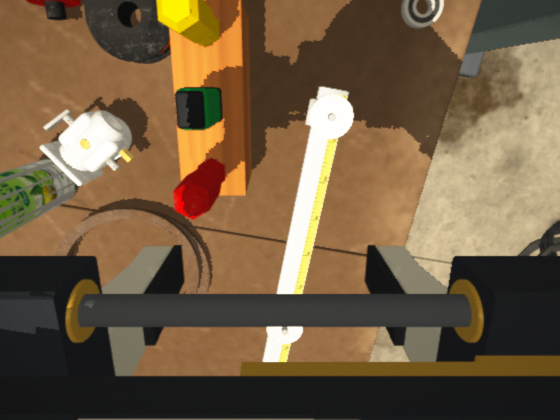

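Run:
```python
from h import *
c=optics.capture('wrist')
img=c['img'][80:140,160:240];cv2.imwrite('pics/w1c.png',cv2.resize(img[:,:,::-1],None,fx=8,fy=8,interpolation=cv2.INTER_CUBIC))
a,b=ray(c,251,0,.102),ray(c,246,194,.102);d=b-a;print('block edge yaw',np.degrees(np.arctan2(-d[0],d[1])))
print(ray(c,191.5,109.5,.183))
```

```text
block edge yaw 7.503306209411488
[0.55283597 0.35364566 0.183     ]
```

View pics/w1c.png

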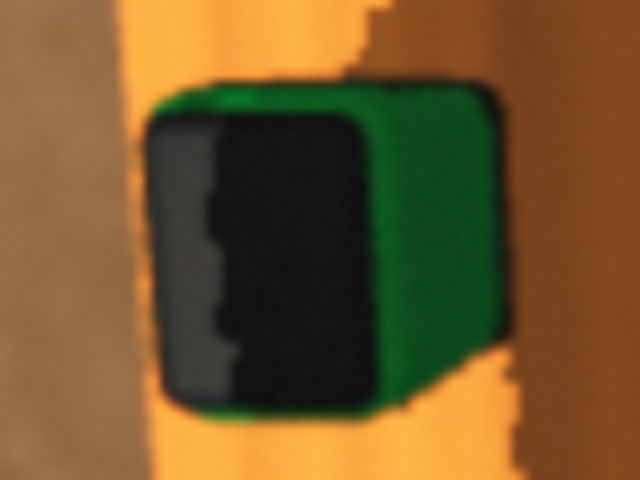

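Run:
```python
from h import *
c=optics.capture('wrist')
f=lambda u,v:ray(c,159.5+u/8,79.5+v/8,.183)
for a,b in(((148,130),(165,385)),((365,130),(378,390)),):
    d=f(*b)-f(*a);print(np.degrees(np.arctan2(-d[0],d[1])))
P=f((148+378)/2,(113+412)/2);print(P,f(156,262),f(371,262),f(263,113),f(263,412))
go([.5510,.3540,.29],-80.9)
```

```text
9.808707541589781
10.082624793534052
[0.55079509 0.35675225 0.183     ] [0.56001327 0.35838784 0.183     ] [0.54150018 0.355016   0.183     ] [0.55222323 0.34424372 0.183     ] [0.54932391 0.36963764 0.183     ]
t 1.88 tcp [0.4829 0.41   0.2864] [179.99  -0.   -79.6 ] F [ 0.4  0.3 -1. ] M [ 0.13 -0.08  0.01] w 0.0877
slide [ 0.449 -0.379 -0.024] turn 0.014
```

Call:
send_rows:
  moves:
    - {"slide": [0.2,-0.15,0],"turn": 0,"gripper": 1}
    - {"slide": [0.43,-0.376,0],"turn": 0.003,"gripper": 1}
    - {"slide": [0.438,-0.376,0.1],"turn": 0.003,"gripper": 1}
    - {"slide": [0.438,-0.376,0.2],"turn": 0.003,"gripper": 1}
    - {"slide": [0.438,-0.376,0.3],"turn": 0.003,"gripper": 1}

```text
time_s: 2.3
tcp_pos: [0.5497, 0.3566, 0.241]
eef_rot: [-180.0, 0.0, -79.8]
contact_force: [-0.4, 0.6, -0.2]
gripper_width: 0.0878
gripper_force: 0.0
```

```bash
python3 -c "
from h import *
go([.5508,.3555,.139],-80)"
```

```text
t 2.3 tcp [0.5497 0.3566 0.241 ] [-1.7998e+02  3.0000e-02 -7.9780e+01] F [-0.4  0.6 -0.2] M [ 0.08 -0.02  0.  ] w 0.0878
slide [ 0.009 -0.006  0.68 ] turn 0.002
```

Call:
send_rows:
  moves:
    - {"slide": [0.006,-0.005,0.15],"turn": 0.002,"gripper": 1}
    - {"slide": [0.006,-0.005,0.32],"turn": 0.002,"gripper": 1}
    - {"slide": [0.006,-0.005,0.5],"turn": 0.002,"gripper": 1}
    - {"slide": [0.006,-0.005,0.65],"turn": 0.002,"gripper": 1}
    - {"slide": [0.006,-0.005,0.68],"turn": 0.002,"gripper": 1}

```text
time_s: 2.72
tcp_pos: [0.5478, 0.3551, 0.1352]
eef_rot: [179.7, -0.2, -79.9]
contact_force: [-0.7, -0.8, -0.2]
gripper_width: 0.0879
gripper_force: 0.0
```

Call:
send_rows:
  moves:
    - {"slide": [0,0,0],"turn": 0,"gripper": 0.6}
    - {"slide": [0,0,0],"turn": 0,"gripper": 0.4}
    - {"slide": [0,0,0],"turn": 0,"gripper": 0.2}
    - {"slide": [0,0,0],"turn": 0,"gripper": 0.1}
    - {"slide": [0,0,0],"turn": 0,"gripper": 0}

```text
time_s: 3.13
tcp_pos: [0.551, 0.3562, 0.141]
eef_rot: [-179.9, 0.1, -79.9]
contact_force: [0.9, -0.1, -1.1]
gripper_width: 0.0597
gripper_force: 0.0
```

Call:
send_rows:
  moves:
    - {"slide": [0,0,0],"turn": 0,"gripper": 0}
    - {"slide": [0,0,0],"turn": 0,"gripper": 0}
    - {"slide": [0,0,0],"turn": 0,"gripper": 0}
    - {"slide": [0,0,0],"turn": 0,"gripper": 0}
    - {"slide": [0,0,0],"turn": 0,"gripper": 0}

```text
time_s: 3.55
tcp_pos: [0.5507, 0.3556, 0.1396]
eef_rot: [-180.0, 0.0, -80.0]
contact_force: [0.4, 0.5, -0.3]
gripper_width: 0.0263
gripper_force: 0.3
```

```bash
python3 -c "
from h import *
go([.5508,.3555,.24],-80)"
```

```text
t 3.55 tcp [0.5507 0.3556 0.1396] [-179.99    0.    -79.96] F [ 0.4  0.5 -0.3] M [ 0.13 -0.24 -0.02] w 0.0263
slide [ 0.001 -0.001 -0.669] turn 0.0
```

Still closing; let it firm up, then lift straight.

Call:
send_rows:
  moves:
    - {"slide": [0,0,0],"turn": 0,"gripper": 0}
    - {"slide": [0,0,0],"turn": 0,"gripper": 0}
    - {"slide": [0,0,0],"turn": 0,"gripper": 0}
    - {"slide": [0,0,0],"turn": 0,"gripper": 0}
    - {"slide": [0,0,0],"turn": 0,"gripper": 0}
  newtons: 50

```text
time_s: 3.97
tcp_pos: [0.5511, 0.3558, 0.1397]
eef_rot: [-179.9, 0.0, -80.0]
contact_force: [5.9, 0.9, -1.7]
gripper_width: 0.0239
gripper_force: 49.9
```

Call:
send_rows:
  moves:
    - {"slide": [0,0,-0.05],"turn": 0,"gripper": 0}
    - {"slide": [0,0,-0.1],"turn": 0,"gripper": 0}
    - {"slide": [0,0,-0.2],"turn": 0,"gripper": 0}
    - {"slide": [0,0,-0.3],"turn": 0,"gripper": 0}
    - {"slide": [0,0,-0.4],"turn": 0,"gripper": 0}

```text
time_s: 4.38
tcp_pos: [0.5501, 0.3554, 0.1995]
eef_rot: [179.9, -0.0, -80.0]
contact_force: [-0.3, 0.0, -1.6]
gripper_width: 0.0236
gripper_force: 49.9
```

Call:
send_rows:
  moves:
    - {"slide": [0,0,-0.1],"turn": 0,"gripper": 0}
    - {"slide": [0,0,-0.2],"turn": 0,"gripper": 0}
    - {"slide": [0,0,-0.3],"turn": 0,"gripper": 0}
    - {"slide": [0,0,-0.4],"turn": 0,"gripper": 0}
    - {"slide": [0,0,-0.45],"turn": 0,"gripper": 0}

```text
time_s: 4.8
tcp_pos: [0.5501, 0.3556, 0.2685]
eef_rot: [180.0, 0.0, -79.9]
contact_force: [0.0, 1.0, -0.8]
gripper_width: 0.0238
gripper_force: 49.9
```

```bash
python3 -c "
from h import *
go([.4489,.1282,.26],-62)"
```

```text
t 4.8 tcp [0.5501 0.3556 0.2685] [ 1.800e+02  3.000e-02 -7.995e+01] F [ 0.   1.  -0.8] M [ 0.12 -0.12 -0.  ] w 0.0238
slide [1.375 0.929 0.056] turn -0.199
```

Call:
send_rows:
  moves:
    - {"slide": [0,0.2,0],"turn": 0,"gripper": 0}
    - {"slide": [0.1,0.4,0],"turn": -0.04,"gripper": 0}
    - {"slide": [0.3,0.55,0],"turn": -0.08,"gripper": 0}
    - {"slide": [0.5,0.7,0],"turn": -0.12,"gripper": 0}
    - {"slide": [0.7,0.85,0],"turn": -0.18,"gripper": 0}

```text
time_s: 5.22
tcp_pos: [0.4413, 0.2284, 0.266]
eef_rot: [179.9, -0.0, -63.6]
contact_force: [-0.2, 0.2, -1.0]
gripper_width: 0.0239
gripper_force: 49.9
```

```bash
python3 -c "
from h import *
go([.4489,.1282,.24],-62)"
```

```text
t 5.22 tcp [0.4413 0.2284 0.266 ] [ 1.7986e+02 -1.0000e-02 -6.3560e+01] F [-0.2  0.2 -1. ] M [ 0.08 -0.08  0.06] w 0.0239
slide [0.621 0.252 0.174] turn -0.017
```

Run:
```python
from h import *
import pickle
c=cap('wrist','w2.png');pickle.dump(c,open('w2.pkl','wb'))
print(get_state()['tcp_pos'],[(r['location'],r['p']) for r in optics.look_for('wrist','left_slot')])
print([proj(c,(.4489,.1282,.07)),proj(c,(.4345,.0395,.07))])
```

```text
[0.43796876 0.22314129 0.26651143] [([0.4483, 0.1266, 0.0675], 0.92), ([0.4469, 0.218, 0.2936], 0.27)]
[array([314.09929817,  72.31423277]), array([377.8306404 , -17.61446366])]
```

View pics/w2.png

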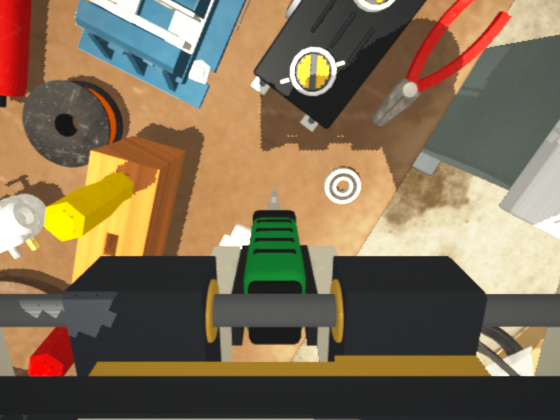

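Call:
send_rows:
  moves:
    - {"slide": [0.2,0.1,0.1],"turn": -0.017,"gripper": 0}
    - {"slide": [0.4,0.2,0.2],"turn": -0.017,"gripper": 0}
    - {"slide": [0.6,0.25,0.3],"turn": -0.017,"gripper": 0}
    - {"slide": [0.621,0.252,0.34],"turn": -0.017,"gripper": 0}
    - {"slide": [0.621,0.252,0.34],"turn": -0.017,"gripper": 0}

```text
time_s: 5.73
tcp_pos: [0.4492, 0.1277, 0.2142]
eef_rot: [179.8, 0.0, -62.4]
contact_force: [-0.8, 0.5, -1.3]
gripper_width: 0.024
gripper_force: 49.9
```

Run:
```python
from h import *
import pickle
go([.4489,.1282,.20],-62)
c=cap('wrist');c['tcp']=get_state()['tcp_pos'];pickle.dump(c,open('w3.pkl','wb'))
t=c['tcp'];print(t,proj(c,t-[0,0,.102]),proj(c,(.4489,.1282,.068)),proj(c,(.4345,.0395,.068)))
cv2.imwrite('pics/w3.png',cv2.resize(c['img'][0:260,180:440,::-1],None,fx=2.3,fy=2.3,interpolation=cv2.INTER_CUBIC))
```

```text
t 5.73 tcp [0.4492 0.1277 0.2142] [ 1.7978e+02  1.0000e-02 -6.2400e+01] F [-0.8  0.5 -1.3] M [ 0.1   0.01 -0.08] w 0.024
slide [-0.004  0.     0.095] turn -0.004
[0.45003366 0.12895249 0.21530885] [271.07944578 200.72589878] [272.81707287 184.90384812] [339.53815732  98.56471594]
```

View pics/w3.png

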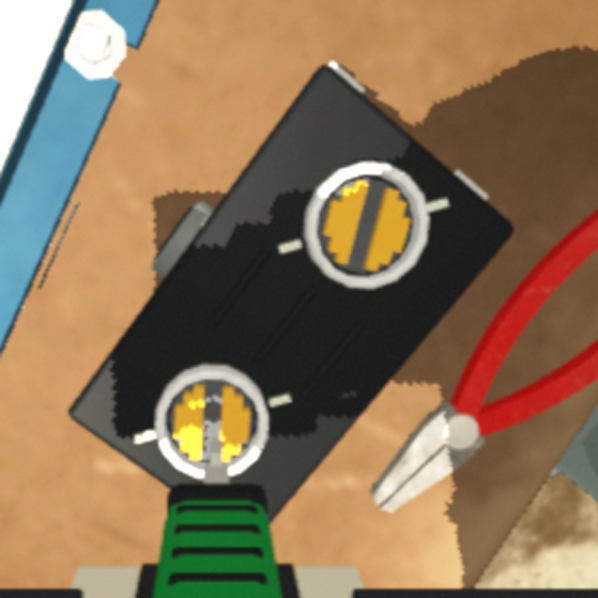

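```bash
cat > slot.py <<'E'
from h import *
import pickle
def rect(c,ctr,z,half=.022,s=10000):
    n=int(2*half*s);w=np.float32([[ctr[0]+half,ctr[1]+half],[ctr[0]+half,ctr[1]-half],[ctr[0]-half,ctr[1]-half],[ctr[0]-half,ctr[1]+half]])
    p=np.float32([proj(c,(*q,z)) for q in w]);H=cv2.getPerspectiveTransform(p,np.float32([[0,0],[n,0],[n,n],[0,n]]))
    return cv2.warpPerspective(c['img'],H,(n,n),flags=cv2.INTER_CUBIC)
def slot(c,ctr,half=.022,s=10000):
    out=[]
    # collar top ring
    im=rect(c,ctr,.070);h=cv2.cvtColor(im,cv2.COLOR_RGB2HSV)
    im2=rect(c,ctr,.068);h2=cv2.cvtColor(im2,cv2.COLOR_RGB2HSV)
    y=((h2[...,1]>110)&(h2[...,2]>90)&(h2[...,0]>12)&(h2[...,0]<35)).astype(np.uint8)
    pts=np.argwhere(y)[:,::-1].astype(np.float32);(cx,cy),r=cv2.minEnclosingCircle(pts)
    m=np.zeros_like(y);cv2.circle(m,(int(cx),int(cy)),int(r*.8),1,-1);m=m&(1-cv2.morphologyEx(y,cv2.MORPH_OPEN,np.ones((7,7))))
    n,l,st,ce=cv2.connectedComponentsWithStats(m);k=1+np.argmax(st[1:,4]);q=np.argwhere(l==k)[:,::-1].astype(float)
    mu=q.mean(0);ev,V=np.linalg.eigh(np.cov((q-mu).T));d=V[:,1];wd=np.array([-d[1],-d[0]])
    wd*=np.sign(wd[1]);
    W=lambda a,b:np.array([ctr[0]+half-b/s,ctr[1]+half-a/s]).round(4)
    print('disc',W(cx,cy),r/s,'slotC',W(*mu),'len/wid',(np.sqrt(12*ev)/s).round(4),'yaw',np.degrees(np.arctan2(-wd[0],wd[1])).round(1))
    return im2
E
python3 - <<'E'
from slot import *
a=pickle.load(open('w2.pkl','rb'));b=pickle.load(open('w3.pkl','rb'))
i1=slot(a,(.4489,.1282));i2=slot(b,(.4489,.1282));i3=slot(b,(.4345,.0395))
z=rect(b,(.4489,.1282),.112)
cv2.imwrite('pics/s.png',np.hstack([cv2.resize(i,(390,390))[:,:,::-1] for i in(i1,i3)]))
E
```

```text
disc [0.4504 0.1279] 0.016280059814453126 slotC [0.4504 0.1278] len/wid [0.0056 0.0259] yaw 24.0
disc [0.4503 0.1276] 0.01622892303466797 slotC [0.45   0.1279] len/wid [0.0065 0.0259] yaw 25.9
disc [0.4353 0.0393] 0.01626175079345703 slotC [0.4353 0.0394] len/wid [0.0052 0.0258] yaw 14.7
```

View pics/s.png

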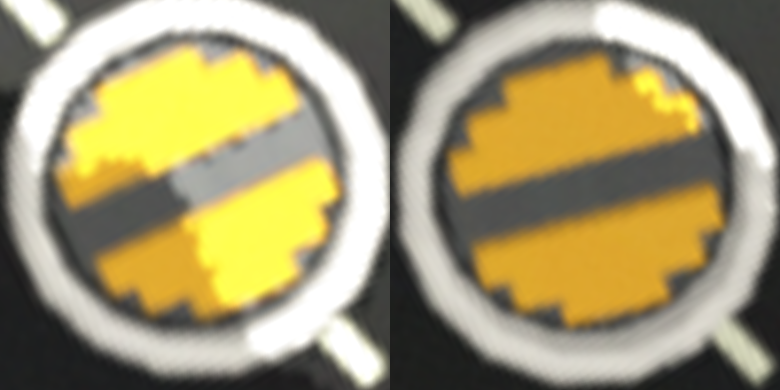

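```bash
python3 -c "
from h import *
go([.4503,.1278,.178],-66)"
```

```text
t 5.78 tcp [0.45   0.129  0.2153] [179.88   0.   -62.34] F [-0.2  0.6 -1.1] M [ 0.11 -0.04 -0.02] w 0.0236
slide [0.008 0.001 0.249] turn 0.041
```

Call:
send_rows:
  moves:
    - {"slide": [0.008,0.001,0.1],"turn": 0.041,"gripper": 0}
    - {"slide": [0.008,0.001,0.2],"turn": 0.041,"gripper": 0}
    - {"slide": [0.008,0.001,0.25],"turn": 0.041,"gripper": 0}
    - {"slide": [0.008,0.001,0.25],"turn": 0.041,"gripper": 0}
    - {"slide": [0.008,0.001,0.25],"turn": 0.041,"gripper": 0}

```text
time_s: 6.2
tcp_pos: [0.4511, 0.1293, 0.1789]
eef_rot: [180.0, -0.0, -65.8]
contact_force: [0.6, 0.2, -1.9]
gripper_width: 0.0239
gripper_force: 49.9
```

```bash
python3 -c "
from h import *
go([.4503,.1278,.166],-66)"
```

```text
t 6.2 tcp [0.4511 0.1293 0.1789] [ 1.7997e+02 -2.0000e-02 -6.5840e+01] F [ 0.6  0.2 -1.9] M [ 0.06 -0.12 -0.01] w 0.0239
slide [0.007 0.009 0.086] turn 0.002
```

Call:
send_rows:
  moves:
    - {"slide": [0.006,0.005,0],"turn": 0.002,"gripper": 0}
    - {"slide": [0.006,0.005,0.03],"turn": 0.002,"gripper": 0}
    - {"slide": [0.006,0.005,0.05],"turn": 0.002,"gripper": 0}
    - {"slide": [0.006,0.005,0.065],"turn": 0.002,"gripper": 0}
    - {"slide": [0.006,0.005,0.08],"turn": 0.002,"gripper": 0}

```text
time_s: 6.62
tcp_pos: [0.4507, 0.1274, 0.1664]
eef_rot: [-180.0, 0.0, -66.1]
contact_force: [-0.7, 0.8, -1.0]
gripper_width: 0.0238
gripper_force: 49.9
```

Call:
send_rows:
  moves:
    - {"slide": [0,0,0],"turn": 0,"gripper": 0}
    - {"slide": [0,0,0],"turn": 0,"gripper": 0}
    - {"slide": [0,0,0],"turn": 0,"gripper": 0}
    - {"slide": [0,0,0],"turn": 0,"gripper": 0}
    - {"slide": [0,0,0],"turn": 0,"gripper": 0}

```text
time_s: 7.03
tcp_pos: [0.4508, 0.1275, 0.1667]
eef_rot: [-180.0, 0.0, -66.1]
contact_force: [-0.3, -0.2, -1.0]
gripper_width: 0.0236
gripper_force: 49.9
```

```bash
python3 -c "
from h import *
go([.4503,.1278,.166],-66)"
```

```text
t 7.03 tcp [0.4508 0.1275 0.1667] [-179.98    0.    -66.1 ] F [-0.3 -0.2 -1. ] M [ 0.06 -0.04  0.04] w 0.0236
slide [-0.003  0.002  0.005] turn -0.001
```

Call:
send_rows:
  moves:
    - {"slide": [-0.002,0.001,0.006],"turn": 0.06,"gripper": 0}
    - {"slide": [-0.002,0.001,0.006],"turn": 0.12,"gripper": 0}
    - {"slide": [-0.002,0.001,0.006],"turn": 0.18,"gripper": 0}
    - {"slide": [-0.002,0.001,0.006],"turn": 0.24,"gripper": 0}
    - {"slide": [-0.002,0.001,0.006],"turn": 0.3,"gripper": 0}

```text
time_s: 7.45
tcp_pos: [0.4505, 0.1277, 0.1657]
eef_rot: [-180.0, 0.0, -93.4]
contact_force: [-0.1, 0.3, -2.4]
gripper_width: 0.0236
gripper_force: 49.9
```

```bash
python3 -c "
from h import *
go([.4503,.1278,.1655],-66)"
```

```text
t 7.45 tcp [0.4505 0.1277 0.1657] [-1.7999e+02  1.0000e-02 -9.3360e+01] F [-0.1  0.3 -2.4] M [ 0.14 -0.23  0.06] w 0.0236
slide [-0.     0.002  0.001] turn -0.304
```

Call:
send_rows:
  moves:
    - {"slide": [0,0,0],"turn": 0.06,"gripper": 0}
    - {"slide": [0,0,0],"turn": 0.12,"gripper": 0}
    - {"slide": [0,0,0],"turn": 0.18,"gripper": 0}
    - {"slide": [0,0,0],"turn": 0.24,"gripper": 0}
    - {"slide": [0,0,0],"turn": 0.3,"gripper": 0}

```text
time_s: 7.87
tcp_pos: [0.4505, 0.1278, 0.1657]
eef_rot: [-180.0, 0.0, -120.4]
contact_force: [-0.2, 0.1, -1.1]
gripper_width: 0.0237
gripper_force: 49.9
```

```bash
python3 -c "
from h import *
go([.4503,.1278,.1655],-66)"
```

```text
t 7.87 tcp [0.4505 0.1278 0.1657] [-1.8000e+02  2.0000e-02 -1.2036e+02] F [-0.2  0.1 -1.1] M [ 0.31 -0.02  0.03] w 0.0237
slide [0.001 0.001 0.001] turn -0.604
```

Call:
send_rows:
  moves:
    - {"slide": [0,0,0],"turn": 0.05,"gripper": 0}
    - {"slide": [0,0,0],"turn": 0.1,"gripper": 0}
    - {"slide": [0,0,0],"turn": 0.15,"gripper": 0}
    - {"slide": [0,0,0],"turn": 0.2,"gripper": 0}
    - {"slide": [0,0,0],"turn": 0.23,"gripper": 0}

```text
time_s: 8.28
tcp_pos: [0.4505, 0.1279, 0.1657]
eef_rot: [180.0, 0.0, -141.0]
contact_force: [-1.1, 1.1, -0.9]
gripper_width: 0.0239
gripper_force: 49.9
```

```bash
python3 -c "
from h import *
go([.4503,.1278,.1655],-150)"
```

```text
t 8.28 tcp [0.4505 0.1279 0.1657] [ 1.7999e+02  3.0000e-02 -1.4104e+02] F [-1.1  1.1 -0.9] M [ 0.43 -0.04  0.03] w 0.0239
slide [0.002 0.    0.002] turn 0.1
```

Call:
send_rows:
  moves:
    - {"slide": [0,0,0],"turn": 0.02,"gripper": 0}
    - {"slide": [0,0,0],"turn": 0.04,"gripper": 0}
    - {"slide": [0,0,0],"turn": 0.06,"gripper": 0}
    - {"slide": [0,0,0],"turn": 0.07,"gripper": 0}
    - {"slide": [0,0,0],"turn": 0.07,"gripper": 0}

```text
time_s: 8.7
tcp_pos: [0.4505, 0.1279, 0.1657]
eef_rot: [180.0, 0.0, -147.1]
contact_force: [-0.7, 1.6, -1.8]
gripper_width: 0.0235
gripper_force: 50.0
```

```bash
python3 -c "
from h import *
go([.4503,.1278,.1655],-150)"
```

```text
t 8.7 tcp [0.4505 0.1279 0.1657] [ 1.7998e+02  3.0000e-02 -1.4712e+02] F [-0.7  1.6 -1.8] M [0.72 0.02 0.09] w 0.0235
slide [0.002 0.    0.002] turn 0.032
```

Call:
send_rows:
  moves:
    - {"slide": [0,0,0],"turn": 0.02,"gripper": 0}
    - {"slide": [0,0,0],"turn": 0.03,"gripper": 0}
    - {"slide": [0,0,0],"turn": 0.04,"gripper": 0}
    - {"slide": [0,0,0],"turn": 0.05,"gripper": 0}
    - {"slide": [0,0,0],"turn": 0.05,"gripper": 0}

```text
time_s: 9.12
tcp_pos: [0.4505, 0.1279, 0.1657]
eef_rot: [180.0, 0.0, -151.6]
contact_force: [0.1, 2.3, -1.0]
gripper_width: 0.0239
gripper_force: 50.0
```

```bash
python3 -c "
from h import *
go([.4503,.1278,.1655],-150)"
```

```text
t 9.12 tcp [0.4505 0.1279 0.1657] [ 1.7999e+02  2.0000e-02 -1.5163e+02] F [ 0.1  2.3 -1. ] M [1.05 0.04 0.05] w 0.0239
slide [0.002 0.    0.002] turn -0.018
```

Call:
send_rows:
  moves:
    - {"slide": [0,0,0],"turn": 0.02,"gripper": 0}
    - {"slide": [0,0,0],"turn": 0.03,"gripper": 0}
    - {"slide": [0,0,0],"turn": 0.04,"gripper": 0}
    - {"slide": [0,0,0],"turn": 0.04,"gripper": 0}
    - {"slide": [0,0,0],"turn": 0.04,"gripper": 0}

```text
time_s: 9.53
tcp_pos: [0.4505, 0.1278, 0.1657]
eef_rot: [180.0, 0.0, -155.2]
contact_force: [-1.3, 2.6, -1.3]
gripper_width: 0.0238
gripper_force: 50.0
```

```bash
python3 -c "
from h import *
go([.4503,.1278,.1655],-150)"
```

```text
t 9.53 tcp [0.4505 0.1278 0.1657] [ 1.7999e+02  2.0000e-02 -1.5516e+02] F [-1.3  2.6 -1.3] M [1.34 0.09 0.05] w 0.0238
slide [0.002 0.    0.001] turn -0.057
```

Call:
send_rows:
  moves:
    - {"slide": [0,0,0],"turn": -0.06,"gripper": 0}
    - {"slide": [0,0,0],"turn": -0.11,"gripper": 0}
    - {"slide": [0,0,-0.1],"turn": -0.11,"gripper": 0}
    - {"slide": [0,0,-0.25],"turn": -0.11,"gripper": 0}
    - {"slide": [0,0,-0.33],"turn": -0.11,"gripper": 0}

```text
time_s: 9.95
tcp_pos: [0.4509, 0.1272, 0.2169]
eef_rot: [-179.9, 0.0, -145.2]
contact_force: [0.0, 0.5, -0.6]
gripper_width: 0.024
gripper_force: 49.9
```

Run:
```python
from slot import *
go([.4353,.0394,.2155],-75)
c=cap('wrist');pickle.dump(c,open('w4.pkl','wb'))
for p in((.4503,.1278),(.4353,.0394)):
  try: slot(c,p)
  except Exception as e: print(e)
cv2.imwrite('pics/w4.png',c['img'][:,:,::-1])
c=cap('top')
for p in((.4503,.1278),(.4353,.0394)):
  try: slot(c,p)
  except Exception as e: print(e)
```

```text
t 9.95 tcp [0.4509 0.1272 0.2169] [-1.7993e+02  1.0000e-02 -1.4525e+02] F [ 0.   0.5 -0.6] M [ 0.19 -0.28 -0.  ] w 0.024
slide [ 0.419 -0.422  0.01 ] turn -0.781
disc [0.4499 0.1279] 0.01648424530029297 slotC [0.4504 0.128 ] len/wid [0.0066 0.0266] yaw -49.1
disc [0.4346 0.0396] 0.01616008758544922 slotC [0.4345 0.0397] len/wid [0.0055 0.0256] yaw 14.7
disc [0.4723 0.1498] 0.0 slotC [0.4723 0.1498] len/wid [nan nan] yaw nan
disc [0.4343 0.04  ] 0.014291419982910156 slotC [0.4342 0.0399] len/wid [0.0072 0.0224] yaw 14.8slot.py:16: RuntimeWarning: Degrees of freedom <= 0 for slice
  mu=q.mean(0);ev,V=np.linalg.eigh(np.cov((q-mu).T));d=V[:,1];wd=np.array([-d[1],-d[0]])
  c *= np.true_divide(1, fact)
  c *= np.true_divide(1, fact)
```

View pics/w4.png

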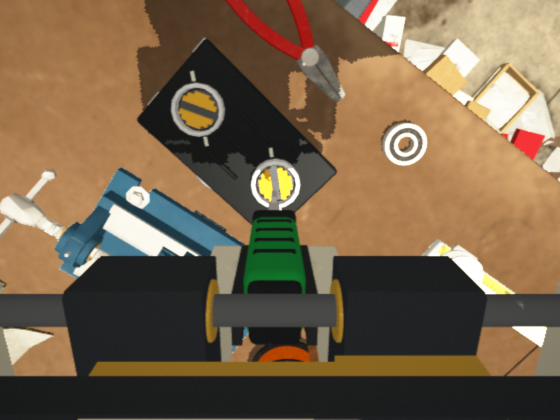

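Call:
send_rows:
  moves:
    - {"slide": [0.1,-0.1,0],"turn": -0.07,"gripper": 0}
    - {"slide": [0.2,-0.2,0],"turn": -0.14,"gripper": 0}
    - {"slide": [0.3,-0.3,0],"turn": -0.21,"gripper": 0}
    - {"slide": [0.4,-0.4,0],"turn": -0.28,"gripper": 0}
    - {"slide": [0.42,-0.42,0],"turn": -0.36,"gripper": 0}

```text
time_s: 10.47
tcp_pos: [0.4328, 0.0373, 0.2141]
eef_rot: [179.9, -0.1, -112.7]
contact_force: [-0.8, 0.2, -2.1]
gripper_width: 0.0237
gripper_force: 49.9
```

Call:
send_rows:
  moves:
    - {"slide": [0,0,0],"turn": -0.07,"gripper": 0}
    - {"slide": [0,0,0],"turn": -0.14,"gripper": 0}
    - {"slide": [0,0,0],"turn": -0.21,"gripper": 0}
    - {"slide": [0,0,0],"turn": -0.28,"gripper": 0}
    - {"slide": [0,0,0],"turn": -0.36,"gripper": 0}

```text
time_s: 10.88
tcp_pos: [0.4338, 0.0394, 0.2141]
eef_rot: [179.9, -0.0, -80.3]
contact_force: [-0.4, -0.3, -2.1]
gripper_width: 0.0239
gripper_force: 49.9
```

Call:
send_rows:
  moves:
    - {"slide": [0,0,0.05],"turn": -0.057,"gripper": 0}
    - {"slide": [0,0,0.15],"turn": -0.057,"gripper": 0}
    - {"slide": [0,0,0.2],"turn": -0.057,"gripper": 0}
    - {"slide": [0,0,0.2],"turn": -0.057,"gripper": 0}
    - {"slide": [0,0,0.2],"turn": -0.057,"gripper": 0}

```text
time_s: 11.3
tcp_pos: [0.4341, 0.0396, 0.1846]
eef_rot: [179.9, -0.0, -75.5]
contact_force: [0.5, 0.8, -0.8]
gripper_width: 0.0234
gripper_force: 49.9
```

Run:
```python
from slot import *
c=cap('wrist');slot(c,(.4353,.0394))
go([.4350,.0394,.178],-75.3)
```

```text
disc [0.435  0.0389] 0.016360446166992188 slotC [0.4345 0.0394] len/wid [0.0066 0.0261] yaw 17.6
t 11.35 tcp [0.4345 0.0398 0.1852] [ 1.7996e+02 -3.0000e-02 -7.5460e+01] F [ 0.6 -0.1 -1.1] M [ 0.01 -0.08 -0.02] w 0.0242
slide [ 0.003 -0.002  0.048] turn -0.002
```

Call:
send_rows:
  moves:
    - {"slide": [0.003,-0.002,0.04],"turn": 0,"gripper": 0}
    - {"slide": [0.003,-0.002,0.08],"turn": 0,"gripper": 0}
    - {"slide": [0.003,-0.002,0.1],"turn": 0,"gripper": 0}
    - {"slide": [0.003,-0.002,0.115],"turn": 0,"gripper": 0}
    - {"slide": [0.003,-0.002,0.13],"turn": 0,"gripper": 0}

```text
time_s: 11.77
tcp_pos: [0.4349, 0.0396, 0.1654]
eef_rot: [180.0, -0.0, -75.4]
contact_force: [-0.1, 0.1, -1.0]
gripper_width: 0.0236
gripper_force: 49.9
```

Call:
send_rows:
  moves:
    - {"slide": [0,0,0],"turn": 0,"gripper": 0}
    - {"slide": [0,0,0],"turn": 0,"gripper": 0}
    - {"slide": [0,0,0],"turn": 0,"gripper": 0}
    - {"slide": [0,0,0],"turn": 0,"gripper": 0}
    - {"slide": [0,0,0],"turn": 0,"gripper": 0}

```text
time_s: 12.18
tcp_pos: [0.435, 0.0397, 0.1658]
eef_rot: [-180.0, 0.0, -75.4]
contact_force: [0.8, -0.6, -2.4]
gripper_width: 0.0236
gripper_force: 49.9
```

```bash
python3 -c "
from h import *
go([.4350,.0394,.1655],-75.3)"
```

```text
t 12.18 tcp [0.435  0.0397 0.1658] [-179.98    0.    -75.44] F [ 0.8 -0.6 -2.4] M [ 0.04 -0.05 -0.  ] w 0.0236
slide [0.002 0.001 0.002] turn -0.002
```

Call:
send_rows:
  moves:
    - {"slide": [0,0,0],"turn": 0.06,"gripper": 0}
    - {"slide": [0,0,0],"turn": 0.12,"gripper": 0}
    - {"slide": [0,0,0],"turn": 0.18,"gripper": 0}
    - {"slide": [0,0,0],"turn": 0.24,"gripper": 0}
    - {"slide": [0,0,0],"turn": 0.3,"gripper": 0}

```text
time_s: 12.6
tcp_pos: [0.4351, 0.0397, 0.1658]
eef_rot: [-180.0, 0.0, -102.7]
contact_force: [0.9, 0.1, -1.2]
gripper_width: 0.024
gripper_force: 49.9
```

Call:
send_rows:
  moves:
    - {"slide": [0,0,0],"turn": 0.06,"gripper": 0}
    - {"slide": [0,0,0],"turn": 0.12,"gripper": 0}
    - {"slide": [0,0,0],"turn": 0.18,"gripper": 0}
    - {"slide": [0,0,0],"turn": 0.24,"gripper": 0}
    - {"slide": [0,0,0],"turn": 0.3,"gripper": 0}

```text
time_s: 13.02
tcp_pos: [0.4353, 0.0398, 0.1659]
eef_rot: [-180.0, 0.0, -129.7]
contact_force: [1.2, -0.8, -1.6]
gripper_width: 0.0237
gripper_force: 49.9
```

Call:
send_rows:
  moves:
    - {"slide": [0,0,0],"turn": 0.04,"gripper": 0}
    - {"slide": [0,0,0],"turn": 0.08,"gripper": 0}
    - {"slide": [0,0,0],"turn": 0.12,"gripper": 0}
    - {"slide": [0,0,0],"turn": 0.16,"gripper": 0}
    - {"slide": [0,0,0],"turn": 0.19,"gripper": 0}

```text
time_s: 13.43
tcp_pos: [0.4354, 0.0398, 0.1659]
eef_rot: [-180.0, 0.1, -146.7]
contact_force: [1.1, 0.6, -3.1]
gripper_width: 0.0238
gripper_force: 49.9
```

```bash
python3 -c "
from h import *
go([.4350,.0394,.1655],-155)"
```

```text
t 13.43 tcp [0.4354 0.0398 0.1659] [-1.7998e+02  6.0000e-02 -1.4672e+02] F [ 1.1  0.6 -3.1] M [ 0.01 -0.68  0.09] w 0.0238
slide [ 0.004 -0.001  0.003] turn 0.092
```

Call:
send_rows:
  moves:
    - {"slide": [0,0,0],"turn": 0.03,"gripper": 0}
    - {"slide": [0,0,0],"turn": 0.05,"gripper": 0}
    - {"slide": [0,0,0],"turn": 0.07,"gripper": 0}
    - {"slide": [0,0,0],"turn": 0.09,"gripper": 0}
    - {"slide": [0,0,0],"turn": 0.09,"gripper": 0}

```text
time_s: 13.85
tcp_pos: [0.4354, 0.0398, 0.1659]
eef_rot: [-180.0, 0.1, -154.7]
contact_force: [1.6, -0.4, -2.0]
gripper_width: 0.0239
gripper_force: 49.9
```

```bash
python3 -c "
from h import *
go([.4350,.0394,.1655],-155)"
```

```text
t 13.85 tcp [0.4354 0.0398 0.1659] [-1.7999e+02  6.0000e-02 -1.5471e+02] F [ 1.6 -0.4 -2. ] M [-0.06 -0.85  0.07] w 0.0239
slide [ 0.003 -0.001  0.003] turn 0.003
```

Call:
send_rows:
  moves:
    - {"slide": [0,0,0],"turn": -0.06,"gripper": 0}
    - {"slide": [0,0,0],"turn": -0.11,"gripper": 0}
    - {"slide": [0,0,-0.1],"turn": -0.11,"gripper": 0}
    - {"slide": [0,0,-0.25],"turn": -0.11,"gripper": 0}
    - {"slide": [0,0,-0.4],"turn": -0.11,"gripper": 0}

```text
time_s: 14.27
tcp_pos: [0.4343, 0.0393, 0.226]
eef_rot: [180.0, -0.1, -144.7]
contact_force: [0.5, -0.3, -1.4]
gripper_width: 0.0236
gripper_force: 49.9
```

Run:
```python
from slot import *
go([.5887,-.1767,.23],-145)
c=cap('wrist');slot(c,(.4353,.0394))
c=cap('top')
P=optics.look_for('top','tool_cup');print([(r['location'],r['p']) for r in P[:2]])
# cup rim circle
cv2.imwrite('pics/cup.png',np.hstack([cv2.resize(c['img'][130:210,370:450,::-1],(400,400),interpolation=cv2.INTER_CUBIC),cv2.resize(rect(c,(.589,-.177),.085,.06,4000)[:,:,::-1],(400,400))]))
```

```text
t 14.27 tcp [0.4343 0.0393 0.226 ] [ 1.7999e+02 -1.1000e-01 -1.4468e+02] F [ 0.5 -0.3 -1.4] M [ 0.14 -0.27  0.07] w 0.0236
slide [-0.007 -1.77  -0.027] turn 0.004
disc [0.4347 0.0391] 0.01632197723388672 slotC [0.4346 0.0392] len/wid [0.0062 0.0259] yaw -46.2
[([0.6034, -0.186, 0.0269], 0.63)]
```

View pics/cup.png

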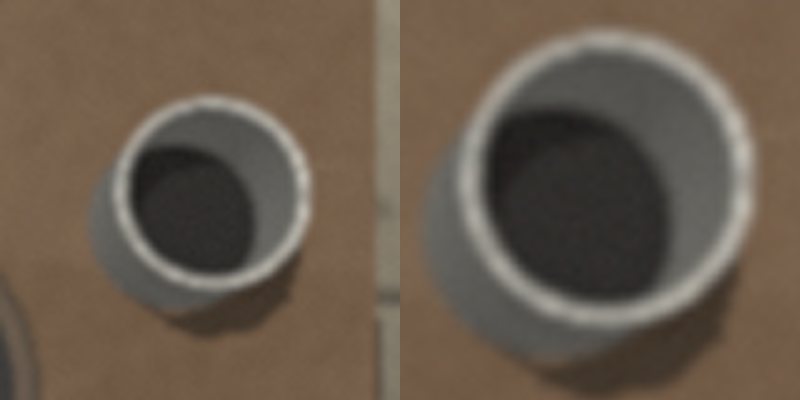

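Call:
send_rows:
  moves:
    - {"slide": [0,0,-0.2],"turn": 0,"gripper": 0}
    - {"slide": [0.1,-0.2,-0.35],"turn": 0,"gripper": 0}
    - {"slide": [0.1,-0.4,-0.4],"turn": 0,"gripper": 0}
    - {"slide": [0.1,-0.65,-0.4],"turn": 0,"gripper": 0}
    - {"slide": [0.1,-0.9,-0.4],"turn": 0,"gripper": 0}

```text
time_s: 14.83
tcp_pos: [0.5011, -0.0802, 0.2859]
eef_rot: [-180.0, 0.1, -144.6]
contact_force: [0.1, 1.3, -2.2]
gripper_width: 0.024
gripper_force: 49.9
```

Run:
```python
from h import *
go([.5956,-.1794,.23],-145)
```

```text
t 14.83 tcp [ 0.5011 -0.0802  0.2859] [-1.7999e+02  9.0000e-02 -1.4462e+02] F [ 0.1  1.3 -2.2] M [ 0.26 -0.28  0.03] w 0.024
slide [-0.13  -0.904  0.373] turn 0.004
```

Call:
send_rows:
  moves:
    - {"slide": [0,-0.25,0],"turn": 0,"gripper": 0}
    - {"slide": [-0.06,-0.5,0],"turn": 0,"gripper": 0}
    - {"slide": [-0.13,-0.75,0.05],"turn": 0,"gripper": 0}
    - {"slide": [-0.13,-0.904,0.2],"turn": 0,"gripper": 0}
    - {"slide": [-0.13,-0.904,0.37],"turn": 0,"gripper": 0}

```text
time_s: 15.25
tcp_pos: [0.5973, -0.182, 0.2279]
eef_rot: [-180.0, -0.0, -144.8]
contact_force: [1.2, 0.5, -2.7]
gripper_width: 0.0238
gripper_force: 49.9
```

Run:
```python
from h import *
c=cap('wrist','w5.png')
print(proj(c,get_state()['tcp_pos']-[0,0,.1027]),proj(c,(.5956,-.1794,.085)))
go([.5956,-.1794,.110],-145)
```

```text
[279.42213984 194.65749116] [277.29047507 186.36994047]
t 15.3 tcp [ 0.5928 -0.1797  0.2212] [ 179.57   -0.38 -144.91] F [-4.3  1.7 -9.2] M [ 0.39  0.67 -0.03] w 0.0236
slide [-0.021 -0.015  0.741] turn 0.001
```

View pics/w5.png

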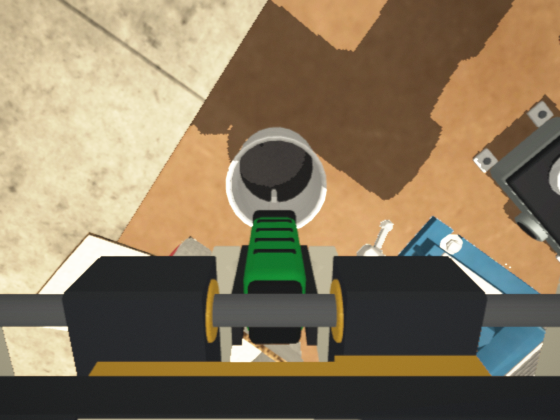

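Call:
send_rows:
  moves:
    - {"slide": [0,0,0.15],"turn": 0,"gripper": 0}
    - {"slide": [0,0,0.3],"turn": 0,"gripper": 0}
    - {"slide": [0,0,0.45],"turn": 0,"gripper": 0}
    - {"slide": [0,0,0.6],"turn": 0,"gripper": 0}
    - {"slide": [0,0,0.7],"turn": 0,"gripper": 0}

```text
time_s: 15.72
tcp_pos: [0.5931, -0.178, 0.1227]
eef_rot: [179.9, -0.1, -144.7]
contact_force: [0.3, -0.9, -1.6]
gripper_width: 0.0239
gripper_force: 49.9
```

Run:
```python
from h import *
go([.5956,-.1794,.110],-145)
```

```text
t 15.72 tcp [ 0.5931 -0.178   0.1227] [ 1.7986e+02 -1.4000e-01 -1.4471e+02] F [ 0.3 -0.9 -1.6] M [ 0.1  -0.09 -0.02] w 0.0239
slide [-0.009 -0.018  0.085] turn 0.003
```

Call:
send_rows:
  moves:
    - {"slide": [-0.009,-0.015,0.03],"turn": 0,"gripper": 0}
    - {"slide": [-0.009,-0.015,0.06],"turn": 0,"gripper": 0}
    - {"slide": [-0.009,-0.015,0.085],"turn": 0,"gripper": 0}
    - {"slide": [-0.009,-0.015,0.085],"turn": 0,"gripper": 0}
    - {"slide": [-0.009,-0.015,0.085],"turn": 0,"gripper": 0}

```text
time_s: 16.13
tcp_pos: [0.5976, -0.1797, 0.1132]
eef_rot: [-180.0, 0.0, -144.7]
contact_force: [0.4, -0.4, -1.1]
gripper_width: 0.0239
gripper_force: 49.9
```

Call:
send_rows:
  moves:
    - {"slide": [0,0,0],"turn": 0,"gripper": 0.35}
    - {"slide": [0,0,0],"turn": 0,"gripper": 0.5}
    - {"slide": [0,0,0],"turn": 0,"gripper": 0.8}
    - {"slide": [0,0,0],"turn": 0,"gripper": 1}
    - {"slide": [0,0,0],"turn": 0,"gripper": 1}

```text
time_s: 16.55
tcp_pos: [0.5973, -0.1798, 0.1128]
eef_rot: [-180.0, 0.0, -144.7]
contact_force: [-0.2, 0.3, 0.8]
gripper_width: 0.0517
gripper_force: 0.0
```

Call:
send_rows:
  moves:
    - {"slide": [0,0,0],"turn": 0,"gripper": 1}
    - {"slide": [0,0,0],"turn": 0,"gripper": 1}
    - {"slide": [0,0,0],"turn": 0,"gripper": 1}
    - {"slide": [0,0,0],"turn": 0,"gripper": 1}
    - {"slide": [0,0,0],"turn": 0,"gripper": 1}

```text
time_s: 16.97
tcp_pos: [0.5972, -0.1798, 0.1124]
eef_rot: [180.0, -0.0, -144.7]
contact_force: [-0.1, -0.4, -0.7]
gripper_width: 0.0841
gripper_force: 0.1
```

Call:
send_rows:
  moves:
    - {"slide": [0,0,0],"turn": 0,"gripper": 1}
    - {"slide": [0,0,0],"turn": 0,"gripper": 1}
    - {"slide": [0,0,0],"turn": 0,"gripper": 1}
    - {"slide": [0,0,0],"turn": 0,"gripper": 1}
    - {"slide": [0,0,0],"turn": 0,"gripper": 1}

```text
time_s: 17.38
tcp_pos: [0.5972, -0.1797, 0.1124]
eef_rot: [180.0, -0.0, -144.7]
contact_force: [0.3, -0.9, -0.2]
gripper_width: 0.0873
gripper_force: 0.1
```

Run:
```python
from h import *
go([.5956,-.1794,.250],-145)
c=cap('scene');print([(r['location'],r['p']) for r in optics.look_for('scene','green_driver')])
u,v=proj(c,(.5956,-.1794,.1)).astype(int);print(u,v)
cv2.imwrite('pics/sc2.png',cv2.resize(c['img'][max(0,v-80):v+80,max(0,u-100):u+100,::-1],None,fx=3.5,fy=3.5))
```

```text
t 17.38 tcp [ 0.5972 -0.1797  0.1124] [ 180.     -0.   -144.74] F [ 0.3 -0.9 -0.2] M [ 0.06 -0.18 -0.03] w 0.0873
slide [ 0.007  0.008 -0.917] turn 0.003
[([0.599, -0.2063, 0.1145], 0.82)]
384 258
```

Call:
send_rows:
  moves:
    - {"slide": [0,0,-0.04],"turn": 0,"gripper": 1}
    - {"slide": [0,0,-0.08],"turn": 0,"gripper": 1}
    - {"slide": [0,0,-0.12],"turn": 0,"gripper": 1}
    - {"slide": [0,0,-0.18],"turn": 0,"gripper": 1}
    - {"slide": [0,0,-0.24],"turn": 0,"gripper": 1}

```text
time_s: 17.9
tcp_pos: [0.5973, -0.1798, 0.1496]
eef_rot: [-180.0, 0.0, -144.7]
contact_force: [0.1, 0.6, -0.5]
gripper_width: 0.0877
gripper_force: 0.0
```

Call:
send_rows:
  moves:
    - {"slide": [0,0,-0.12],"turn": 0,"gripper": 1}
    - {"slide": [0,0,-0.24],"turn": 0,"gripper": 1}
    - {"slide": [0,0,-0.4],"turn": 0,"gripper": 1}
    - {"slide": [0,0,-0.6],"turn": 0,"gripper": 1}
    - {"slide": [0,0,-0.8],"turn": 0,"gripper": 1}

```text
time_s: 18.32
tcp_pos: [0.5967, -0.1798, 0.2705]
eef_rot: [180.0, -0.0, -144.7]
contact_force: [1.3, -1.3, 0.7]
gripper_width: 0.0879
gripper_force: 0.0
```

Call:
send_rows:
  moves:
    - {"slide": [0,0,0],"turn": 0,"gripper": 1}
    - {"slide": [0,0,0],"turn": 0,"gripper": 1}
    - {"slide": [0,0,0],"turn": 0,"gripper": 1}
    - {"slide": [0,0,0],"turn": 0,"gripper": 1}
    - {"slide": [0,0,0],"turn": 0,"gripper": 1}

```text
time_s: 18.73
tcp_pos: [0.5967, -0.1797, 0.2675]
eef_rot: [179.9, -0.1, -144.7]
contact_force: [-0.2, 0.7, 0.0]
gripper_width: 0.0875
gripper_force: 0.0
```

Run:
```python
from slot import *
go([.5956,-.1794,.250],-145)
for n in('scene','top','wrist'):
    c=cap(n)
    for k in('green_driver','tool_cup','red_screwdriver','yellow_screwdriver'): print(n,k,[(np.round(r['location'],3).tolist(),round(r['p'],2)) for r in optics.look_for(n,k)[:2]])
    h=cv2.cvtColor(c['img'],cv2.COLOR_RGB2HSV);m=((h[...,0]>55)&(h[...,0]<80)&(h[...,1]>140)).astype(np.uint8)
    k,l,st,ce=cv2.connectedComponentsWithStats(m);print([(st[i].tolist()) for i in range(1,k) if st[i,4]>40],'cup rim px',proj(c,(.5956,-.1794,.085)))
    if n!='wrist':
        for p in((.4503,.1278),(.4353,.0394)):
            try: slot(c,p)
            except Exception as e: print('x')
```

```text
t 18.73 tcp [ 0.5967 -0.1797  0.2675] [ 1.7994e+02 -7.0000e-02 -1.4475e+02] F [-0.2  0.7  0. ] M [ 0.09 -0.15  0.02] w 0.0875
slide [0.005 0.006 0.117] turn 0.003
scene green_driver [([0.608, -0.214, 0.108], 0.66)]
scene tool_cup [([0.579, -0.195, 0.055], 0.66)]
scene red_screwdriver [([0.541, 0.402, 0.16], 0.61), ([0.431, 0.053, 0.058], 0.3)]
scene yellow_screwdriver [([0.561, 0.283, 0.157], 0.55)]
[[439, 25, 8, 10, 74], [259, 121, 10, 8, 59], [389, 245, 21, 27, 276]] cup rim px [383.84807589 264.12502776]
disc [0.4527 0.1321] 0.014863490295410156 slotC [0.4541 0.1326] len/wid [0.0048 0.0255] yaw -45.3
disc [0.4374 0.0427] 0.014909390258789063 slotC [0.4381 0.043 ] len/wid [0.0048 0.0251] yaw -45.2
top green_driver [([0.625, -0.206, 0.143], 0.57)]
top tool_cup []
top red_screwdriver [([0.539, 0.411, 0.186], 0.66)]
top yellow_screwdriver [([0.56, 0.284, 0.197], 0.7), ([0.539, 0.349, 0.099], 0.29)]
[] cup rim px [412.18596949 168.02295383]
disc [0.4497 0.1289] 0.014776048278808594 slotC [0.4498 0.129 ] len/wid [0.0059 0.0239] yaw -46.4
disc [0.434  0.0404] 0.014860725402832032 slotC [0.4362 0.0375] len/wid [0.0129 0.0203] yaw -34.8
wrist green_driver [([0.613, -0.206, 0.126], 0.88)]
wrist tool_cup [([0.592, -0.166, 0.023], 0.81)]
wrist red_screwdriver []
wrist yellow_screwdriver []
[[211, 159, 52, 47, 1360]] cup rim px [274.9317407  174.10302993]
```

```bash
python3 -c "
from plant import order
print(order.close_job())"
```

```text
the job is handed in; nothing more can be done
None
```

The job is handed in at about 19 s of the 67 s allowed, but `close_job()` gave no verdict: in the last pictures both fasteners stand at their stops, the green driver leans released in the steel cup, and the red and yellow screwdrivers are still in the block.

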